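# Start the comparison sweep and hold the amplifier cover over its screw holes

## Task

On the test station's push-button box press yellow to store the open-housing trace, then blue to compare, then green to sweep: each right down and up again, one at a time, never the red. Then pick up the loose cover by its heat sink and hold it level over the open amplifier housing, about 10 mm above the rim and never touching it, turned so that all five holes line up with the five threaded holes, ready for a colleague to start the screws. Finish while still holding it there, quite still, and leave everything else on the bench where it is.

Things in the scene. Friction and masses are not known exactly. Their poses are not given: they have to be found in the camera images.
- console: Push-button box, fixed to the bench: grey sloped case, black panel, 120 (x) by 130 (y) mm, 40 mm high at the front (-x), 65 mm at the back: the panel leans 12 degrees towards -x. Origin: centre of its underside, z up. Four round spring buttons in a square, 52 mm apart: far left yellow, far right blue, near left red, near right green (left is +y, far is +x).
- key_yellow_top (a point): Centre of the top of the yellow button, far left (+x, +y) on the box (stores the trace; first to press): a 26 mm disc standing 10 mm proud of its 42 mm metal bezel, leaning 12 degrees towards the box's -x. A push straight down works as well as one along its axis; it takes about 1.5 N to start and 5 N to bottom, and springs back up.
- key_yellow (a joint): Travel of the yellow button in m: 0 up, 0.006 fully down.
- key_blue_top (a point): Centre of the top of the blue button, far right (+x, -y) on the box (compares; second to press): a 26 mm disc standing 10 mm proud of its 42 mm metal bezel, leaning 12 degrees towards the box's -x. A push straight down works as well as one along its axis; it takes about 1.5 N to start and 5 N to bottom, and springs back up.
- key_blue (a joint): Travel of the blue button in m: 0 up, 0.006 fully down.
- key_red_top (a point): Centre of the top of the red button, near left (-x, +y) on the box (clears everything; not to be pressed): a 26 mm disc standing 10 mm proud of its 42 mm metal bezel, leaning 12 degrees towards the box's -x. A push straight down works as well as one along its axis; it takes about 1.5 N to start and 5 N to bottom, and springs back up.
- key_red (a joint): Travel of the red button in m: 0 up, 0.006 fully down.
- key_green_top (a point): Centre of the top of the green button, near right (-x, -y) on the box (starts the sweep; third to press): a 26 mm disc standing 10 mm proud of its 42 mm metal bezel, leaning 12 degrees towards the box's -x. A push straight down works as well as one along its axis; it takes about 1.5 N to start and 5 N to bottom, and springs back up.
- key_green (a joint): Travel of the green button in m: 0 up, 0.006 fully down.
- housing: Open aluminium amplifier housing screwed to the bench on a dark plate (190 x 116 x 8 mm), fixed. Origin: centre of the plate's underside, x along the long side, z up. 140 (x) by 100 (y) mm, rim level, 50 mm above the origin; green circuit board inside, two brass connectors on the -x end. Threaded holes 5 mm wide, flush with the rim, at (+-61, +-41) mm and a fifth at (-61, 0).
- cover: Loose aluminium cover, 140 (x) by 100 (y) by 4 mm like the housing, 0.2 to 0.4 kg, lying flat. Origin: centre of the underside, z up. 7 mm holes at (+-61, +-41) mm and a fifth at (-61, 0), mid short end: fits one way round, at the start turned under 50 degrees from it. On top, centred, a rigid black finned heat sink 80 (x) by 36 (y) mm, 4 to 30 mm above the underside: grip across the 36 mm.
- hole_a (a point): Cover hole a, near left corner (-61, +41) mm in the cover's frame: its centre at the underside of the plate.
- thread_a (a point): Threaded hole a of the housing, near left corner (-61, +41) mm in the housing's frame: its centre at the level of the rim; belongs to cover hole a.
- hole_c (a point): Cover hole c, far right corner (+61, -41) mm in the cover's frame: its centre at the underside of the plate.
- thread_c (a point): Threaded hole c of the housing, far right corner (+61, -41) mm in the housing's frame: its centre at the level of the rim; belongs to cover hole c.
- hole_e (a point): Cover hole e, the fifth one, in the middle of the short end (-61, 0) mm in the cover's frame: its centre at the underside of the plate.
- thread_e (a point): Threaded hole e of the housing, the fifth one, in the middle of the short end (-61, 0) mm in the housing's frame: its centre at the level of the rim; belongs to cover hole e.
- screw_dish: Bystander: blue dish of screws, 56 mm wide, 22 mm high, beyond the housing. Origin: centre of the underside.
- screwdriver: Bystander: orange screwdriver, 190 mm long, lying across the bench between robot and housing. Origin: its middle, on the bench.
- cutters: Bystander: green-handled side cutters, 125 mm long, 12 mm high. Origin: near the middle, on the bench.
- tweezers: Bystander: steel tweezers, 115 mm long, 8 mm high. Origin: near the middle, on the bench.
- flux_jar: Bystander: amber flux jar, 44 mm wide, 55 mm high. Origin: centre of the underside.
- cal_kit: Bystander: wooden block with six brass calibration standards, 60 x 90 mm, 34 mm high. Origin: centre of the underside.

How it is judged:
By the outcome, as a careful person would: the job done as asked, in the order asked, and still so for the second after the job is handed in, while the arm keeps its last pose, push and grip.
It also fails if it takes over 70 s, if anything falls off the work surface, if the arm or the gripper's body presses on something with over 40 N, if the wrist force passes 120 N, or if a joint passes its speed limit or range.

## Robot

A 7-joint arm with a two-finger parallel gripper is mounted at the origin on the work surface. World frame = base frame: x ahead of the robot, y to its left, z up, the work surface at z = 0. Lengths are in mm, angles in rad, forces in N, time in s.
With the tool pointing down it reaches from about 350 to 775 mm from the base axis. Payload 3.1 kg.
Tool frame: the origin (TCP) lies between the finger pads; the fingertips stand manip.finger_overhang ahead of it and the grasp point (between the pads) lies 5 mm behind it (manip.finger_overhang is the distance from the TCP to the fingertips, in mm); z points along the fingers, x is the direction in which the jaws open and shut, and the axes are right-handed (so a half turn about z gives the same grasp; the last joint's range is limited). The gripper opens to 85 mm and grips with 20 to 120 N. Pads are 22 mm wide; open, the fingers measure 114 mm over their backs; the gripper's body (76 mm by 85 mm) begins 54 mm behind the grasp point. The pads swing forward as they close: fully open they stand 13 mm farther back than shut.
Start: joints at [1.17, 0.311, 0.014, 1.512, -0.004, 1.319, -0.027], TCP at [193.166, -514.979, 245.304] pointing down, gripper open.
Joint ranges: [-2.7, 2.7], [-0.3, 1.91], [-1.27, 1.3], [0.12, 2.57], [-1.44, 4.58], [0.2, 2.03], [-3.05, 3.05]. Speed limits (rad/s): [2.79, 2.79, 3.14, 3.14, 3.14, 3.14, 3.14].

## Interface

Orientations are given as a unit quaternion [w, x, y, z].
In Python, from workcell import manip gives the robot as it stands.
- The arm moves only by the shell command python3 -m creep 'ROWS'. ROWS is text: rows parted by semicolons, each of 5 numbers parted by spaces: the shift along the tool's x, y, z normalised to -1 to 1, where 1 is 0.03 m, then the turn about the tool's z normalised to -1 to 1, where 1 is 4 degrees, then the closure, from 0 (fully open) to 1 (shut). In form: x y z roll grip; .... A call has 1 to 20 rows; each row shifts and turns the commanded pose from where the row before left it, along the tool's axes as they then stand; what a row does not reach is not made up. A row lasts 1/12 s, in which the tool goes at most 41.7 mm and 7.16 degrees, less where a joint would pass 70% of its speed; a pose out of reach is approached as far as the arm can. A call with a number of a shift or a turn outside -1 to 1 is refused whole. A call with a gripper value outside its range is refused whole. The fingers move at their own pace and stop on an object; the grip force is fixed at half the most. Time passes only in rows, so rows that do not move let the fingers close. It gives the time, the measured TCP pose, the force and the opening at its end, in the units of the state.
- manip.state(): the state, without advancing time (a new reading comes with each control period).
- manip.snapshot(name): name is "scene" or "top" or "wrist"; returns a dict with "image" (400x640x3 uint8, blue, green, red), "z_map" (400x640 float32, mm along the optical axis (not along the pixel's ray), 0 where there is no reading), "K" (3x3 intrinsics, pixels), "k1" (the pictures are not rectified: a ray, as slopes to the right and down, at radius r is drawn at 1 + k1 r^2 times it, then the intrinsics apply), "world_from_camera" (4x4, takes a point from camera to world coordinates). Camera axes: x right, y down, z forward; pixel columns grow to the right and rows downward; lengths in mm; the calibration is good to about 2 mm. A picture is of the moment at which its call begins.
- manip.job_done(): hands the job in, once; it reports no verdict.
The state is a dict: "time_s": time; "qpos": joint angles; "joint_vel": joint speeds; "tau": joint torques, N m; "eef_pos": TCP position; "ee_rot": TCP orientation; "force": force on the tool from outside, world axes, zero at the start; "ft_torque": the same for the moment, N m; "opening": opening from 0.0 (shut) to 1.0 (fully open).
Only numpy, scipy, OpenCV 4.12 (cv2) and the standard library are available. Lean on these libraries where they do the work, as an engineer would, in place of code of your own. Each camera call takes 0.05 s, during which the arm holds its last target.

## Working session

There is one attempt and no reset: what is moved stays moved. The work goes in short steps, Python scripts to look and compute and a shell command to move; the robot and the scene stay as the last step left them, time stands still between calls to the robot, and variables do not carry over. Pictures are saved under pics/ and viewed, and the job is handed in when it is done.

```bash
ls; mkdir -p pics; cat > h.py <<'E'
import numpy as np, cv2
from workcell import manip
def snap(n,f=None):
    s=manip.snapshot(n)
    if f: cv2.imwrite('pics/'+f,s['image'])
    return s
def ray(s,u,v):
    K=s['K'];k=s['k1'];xd=(u-K[0][2])/K[0][0];yd=(v-K[1][2])/K[1][1]
    x,y=xd,yd
    for _ in range(20):
        r=x*x+y*y; x=xd/(1+k*r); y=yd/(1+k*r)
    T=np.array(s['world_from_camera']); return T[:3,3],T[:3,:3]@np.array([x,y,1.])
def onz(s,u,v,z):
    o,d=ray(s,u,v); return o+d*(z-o[2])/d[2]
def dep(s,u,v):
    o,d=ray(s,u,v); return o+d*float(s['z_map'][int(round(v)),int(round(u))])
E
python3 - <<'E'
from h import *
print(manip.finger_overhang, manip.state())
for n in ['scene','top','wrist']:
    s=snap(n,n+'0.png'); print(n,np.round(s['K'],1).tolist(),s['k1'],np.round(s['world_from_camera'],3).tolist())
E
```

```text
pics
14.0 {'time_s': 0.0, 'qpos': array([ 1.17033304,  0.3117568 ,  0.01398866,  1.5131029 , -0.00440445,
        1.319175  , -0.02718329]), 'joint_vel': array([ 1.48252718e-03,  7.25029806e-04, -6.63179987e-04,  3.86677858e-05,
       -8.37448546e-04,  6.21118104e-04,  4.00462762e-04]), 'tau': array([-2.99820322e-04, -3.79914308e+01,  1.45841888e-01, -2.30590010e+01,
        1.22274828e-02,  1.36437276e-02,  1.76595046e-05]), 'eef_pos': array([ 192.87989262, -514.31256811,  244.18541828]), 'ee_rot': array([-6.47920420e-04,  8.21950075e-01, -5.69558269e-01, -1.01672847e-03]), 'force': array([0.10665337, 0.42441747, 0.19629838]), 'ft_torque': array([0.01078864, 0.03155761, 0.06709813]), 'opening': 1.0021920077930901}
scene [[374.5, 0.0, 313.8], [0.0, 374.5, 191.2], [0.0, 0.0, 1.0]] -0.03553569714724673 [[0.669, 0.517, -0.534, 1072.05], [0.743, -0.466, 0.48, -521.868], [-0.001, -0.718, -0.696, 828.226], [0.0, 0.0, 0.0, 1.0]]
top [[410.7, 0.0, 317.3], [0.0, 410.7, 196.7], [0.0, 0.0, 1.0]] 0.015295737483937527 [[-0.016, -0.997, 0.079, 450.906], [-0.999, 0.013, -0.036, 18.547], [0.035, -0.08, -0.996, 1042.906], [0.0, 0.0, 0.0, 1.0]]
wrist [[290.1, 0.0, 322.6], [0.0, 290.1, 195.9], [0.0, 0.0, 1.0]] -0.021692143188699393 [[0.351, -0.893, -0.281, 264.74], [-0.936, -0.336, -0.102, -488.365], [-0.003, 0.299, -0.954, 373.363], [0.0, 0.0, 0.0, 1.0]]
```

View pics/top0.png

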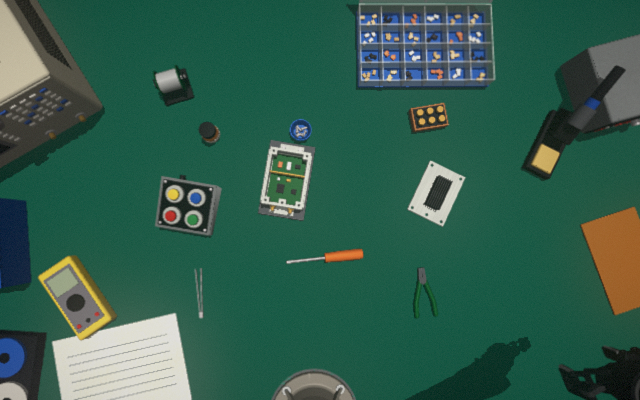

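View pics/scene0.png

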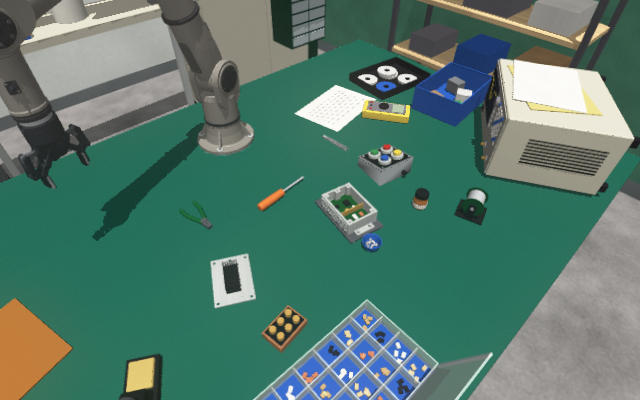

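View pics/wrist0.png

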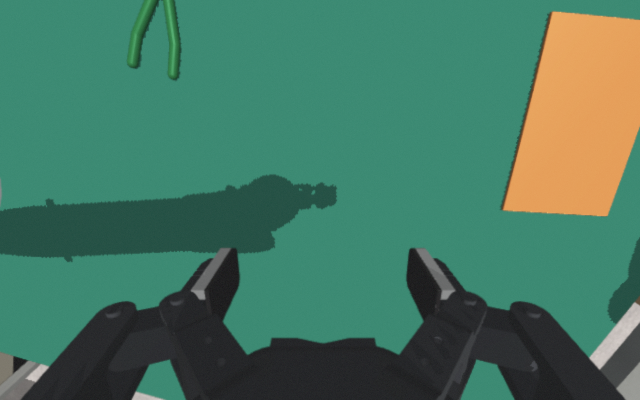

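The top view shows the console around (188,206), the housing around (287,180), the cover around (436,193), and the dish, screwdriver and cutters near them. The wrist view shows only the cutters. Next I'll measure these from the top view.

```bash
cat > m.py <<'E'
from h import *
def comps(mask,amin):
    n,l,st,c=cv2.connectedComponentsWithStats(mask.astype(np.uint8))
    return [(c[i],st[i],l==i) for i in range(1,n) if st[i][4]>=amin]
if __name__=='__main__':
    s=snap('top'); im=s['image']; hsv=cv2.cvtColor(im,cv2.COLOR_BGR2HSV)
    H,S,V=[hsv[...,i].astype(int) for i in range(3)]
    box=np.zeros(H.shape,bool); box[175:240,155:222]=1
    for n,m in dict(y=(abs(H-26)<8)&(S>120)&(V>120),b=(abs(H-112)<12)&(S>120)&(V>90),r=((H<8)|(H>172))&(S>130)&(V>100),g=(abs(H-65)<20)&(S>120)&(V>70)).items():
        for c,st,l in comps(m&box,60):
            z=[dep(s,u,v) for v,u in np.argwhere(cv2.erode(l.astype(np.uint8),np.ones((3,3))))]
            zz=np.median([p[2] for p in z]); print(n,np.round(c,1),st[4],'dep',np.round(np.median(z,0),1),'ray',np.round(onz(s,*c,zz),1))
    big=cv2.resize(im[125:240,150:330],None,fx=4.4,fy=4.4,interpolation=cv2.INTER_CUBIC); cv2.imwrite('pics/a.png',big)
    big=cv2.resize(im[150:235,395:480],None,fx=7,fy=7,interpolation=cv2.INTER_CUBIC); cv2.imwrite('pics/b.png',big)
E
python3 m.py
```

```text
y [172.9 194. ] 92 dep [538.1 318.8  79.7] ray [538.1 319.   79.7]
b [195.3 197.7] 84 dep [528.5 268.   80.1] ray [528.9 267.6  80.1]
r [170.2 215.5] 85 dep [489.7 328.4  69. ] ray [488.8 328.1  69. ]
g [159.9 187.2] 187 dep [ 5.735e+02  3.841e+02 -2.000e-01] ray [ 5.630e+02  3.765e+02 -2.000e-01]
g [206.1 178.8] 291 dep [5.847e+02 2.573e+02 1.000e-01] ray [5.829e+02 2.618e+02 1.000e-01]
g [192.9 230.3] 646 dep [4.434e+02 3.129e+02 1.000e-01] ray [4.536e+02 2.936e+02 1.000e-01]
g [192.3 219.4] 75 dep [479.7 277.3  69.2] ray [478.9 277.   69.2]
```

```bash
python3 - <<'E'
from m import *
s=snap('top'); im=s['image']; hsv=cv2.cvtColor(im,cv2.COLOR_BGR2HSV)
# cover: raised region via depth & bright
w=(hsv[...,1]<70)&(hsv[...,2]>110); b=np.zeros(w.shape,bool); b[150:235,400:475]=1
pts=[]
k=(hsv[...,2]<60)&b
for c,st,l in comps(w&b,200): print('white',c,st); r=cv2.minAreaRect(np.argwhere(l)[:,::-1].astype(np.float32)); bx=cv2.boxPoints(r); print([np.round(onz(s,*p,4),1).tolist() for p in bx], np.round(onz(s,*r[0],4),1))
for c,st,l in comps(k,100):
    r=cv2.minAreaRect(np.argwhere(l)[:,::-1].astype(np.float32)); print('sink',c,[np.round(onz(s,*p,30),1).tolist() for p in cv2.boxPoints(r)],np.round(onz(s,*r[0],30),1), np.median([dep(s,u,v)[2] for v,u in np.argwhere(l)]))
b[:]=0;b[135:222,255:318]=1
for c,st,l in comps(w&b,200):
    r=cv2.minAreaRect(np.argwhere(l)[:,::-1].astype(np.float32)); print('hous',c,st,[np.round(onz(s,*p,50),1).tolist() for p in cv2.boxPoints(r)],np.round(onz(s,*r[0],50),1))
    print(np.percentile([dep(s,u,v)[2] for v,u in np.argwhere(l)],[10,50,90]))
E
```

```text
white [435.51191203 193.16004887] [ 407  161   59   66 1637]
[[498.6, -244.8, 4.0], [626.3, -310.7, 4.0], [580.0, -403.6, 4.0], [453.0, -336.7, 4.0]] [ 539.1 -323.8    4. ]
sink [437.34090909 193.07070707] [[510.3, -283.7, 30.0], [580.8, -319.2, 30.0], [564.2, -353.6, 30.0], [493.9, -317.9, 30.0]] [ 537.2 -318.6   30. ] 25.020488936926768
hous [285.59304207 179.05825243] [ 260  143   53   74 1236] [[497.9, 127.5, 50.0], [668.7, 98.4, 50.0], [649.4, -10.3, 50.0], [478.4, 20.5, 50.0]] [573.   59.2  50. ]
[10.09751826 46.59033666 51.8086857 ]
```

View pics/a.png

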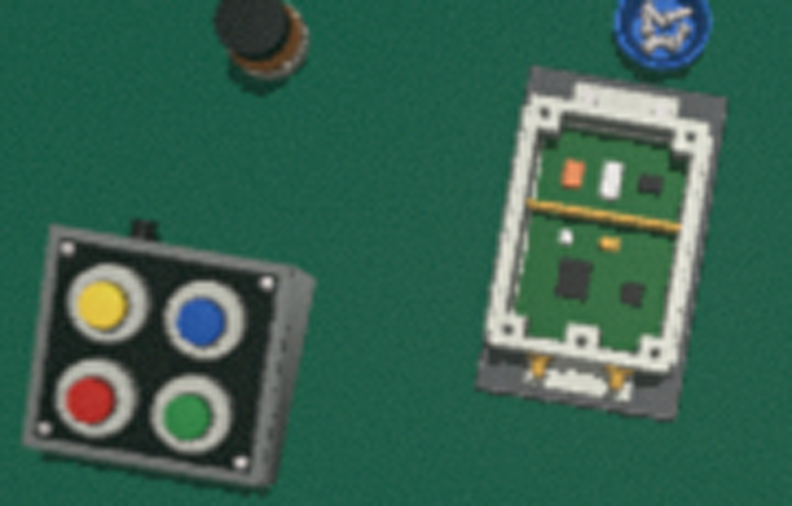

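View pics/b.png

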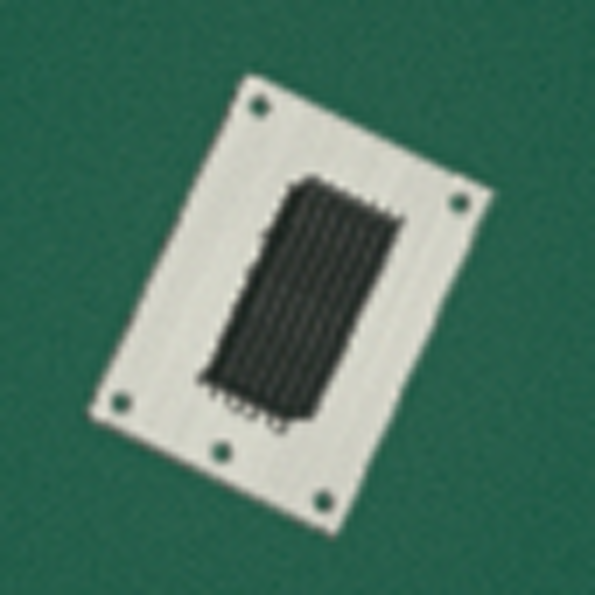

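The buttons measure 52 mm apart, with tops at 80 mm (far) and 69 mm (near), which agrees with the spec. The five cover holes and five thread holes are all clear in the image. I'll get the hole positions with rays, then move.

```bash
cat > fit.py <<'E'
import numpy as np
M=np.array([[61,41],[61,-41],[-61,41],[-61,-41],[-61,0.]])  # d,c? far-left, far-right(c), near-left(a), near-right, e
def fit(P,M=M):
    P=np.asarray(P,float)[:,:2]; pm=P.mean(0); mm=M.mean(0)
    A=(P-pm)[:,0]+1j*(P-pm)[:,1]; B=(M-mm)[:,0]+1j*(M-mm)[:,1]
    k=(A*B.conj()).sum()/(abs(B)**2).sum(); th=np.angle(k); R=np.array([[np.cos(th),-np.sin(th)],[np.sin(th),np.cos(th)]])
    t=pm-R@mm; return t,np.degrees(th),abs(k),P-(M@R.T+t)
E
python3 - <<'E'
from h import *; from fit import *
s=snap('top')
h=[(273.9,150.7),(306.8,155.9),(265.5,200),(298.9,205.2),(282.3,202.5)]
c=[(259/7+395,105/7+150),(459/7+395,203/7+150),(121/7+395,402/7+150),(324/7+395,500/7+150),(222/7+395,452/7+150)]
for q,z in((h,50),(c,4)):
    t,a,k,r=fit([onz(s,u-.4,v-.4,z) for u,v in q]); print(np.round(t,1),round(a,2),round(k,3),np.round(r,1).tolist())
E
python3 -m creep '0 0 0 -1 1;0 0 0 -1 1;0 0 0 -1 1;0 0 0 -1 1;0 0 0 -1 1;0 0 0 -1 1;0 0 0 -1 1;0 0 0 -1 1;0 0 0 -1 1;0 0 0 -1 1;0 0 0 -1 1;0 0 0 -1 1;0 0 0 -1 1;0 0 0 -1 1;0 0 0 -1 1;0 0 0 -1 1;0 0 0 -1 1;0 0 0 -1 1;0 0 0 -1 1;0 0 0 -1 1'
```

```text
[577.9  58.2] -9.77 0.998 [[-0.2, -0.5], [0.2, 0.3], [-0.2, -0.1], [0.0, 0.3], [0.2, -0.1]]
[ 539.9 -324.1] -26.76 0.997 [[-0.0, -0.1], [-0.3, 0.4], [0.1, -0.1], [0.3, -0.2], [-0.1, 0.0]]
time_s: 1.97
eef_pos: [193.1, -514.9, 245.2]
ee_rot: [-0.0, 0.996, 0.094, -0.0]
force: [-0.1, 0.6, 0.5]
opening: 0.002
```

The fits are consistent: housing at (577.9, 58.2) with yaw -9.8°, and cover at (539.9, -324.1) with yaw -26.8°. Residuals are under 0.6 mm.

```bash
python3 -m creep '0.4 -0.2 0 0 1;0.9 -0.44 0 0 1;0.9 -0.44 0 0 1;0.9 -0.44 0 0 1;0.9 -0.44 0 0 1;0.9 -0.44 0 0 1;0.9 -0.44 0 0 1;0.9 -0.44 0 0 1;0.9 -0.44 0 0 1;0.9 -0.44 0 0 1;0.9 -0.44 0 0 1;0.9 -0.44 0 0 1;0.9 -0.44 0 0 1;0 0 0 0 1'
python3 -m creep '0 0 0 -1 1;0 0 0 -1 1;0 0 0 -1 1;0 0 0 -1 1;0 0 0 -1 1;0 0 0 -1 1;0 0 0 -1 1;0 0 0 -1 1;0 0 0 -1 1;0 0 0 -1 1;0 0 0 -1 1;0 0 0 -1 1;0 0 0 -1 1;0 0 0 -1 1;0 0 0 -1 1;0 0 0 -1 1;0 0 0 -1 1;0 0 0 -0.5 1'
cat > go.py <<'E'
import sys,numpy as np
from scipy.spatial.transform import Rotation as Ro
from workcell import manip
st=manip.state(); w,x,y,z=st['ee_rot']; R=Ro.from_quat([x,y,z,w]).as_matrix()
print('t',round(st['time_s'],2),'pos',np.round(st['eef_pos'],2),'xang',round(np.degrees(np.arctan2(R[1,0],R[0,0])),2),'zax',np.round(R[:,2],4),'q',np.round(st['qpos'],2),'F',np.round(st['force'],1),'op',round(st['opening'],3))
if len(sys.argv)>1:
    t=np.array([float(v) for v in sys.argv[1:4]]); print('units of 30mm',np.round(R.T@(t-st['eef_pos'])/30,3))
E
python3 go.py 570 40 245
```

```text
time_s: 3.13
eef_pos: [499.6, -282.8, 245.4]
ee_rot: [-0.003, 0.995, 0.097, 0.003]
force: [0.2, 1.2, -0.1]
opening: -0.0
time_s: 4.63
eef_pos: [493.5, -290.6, 245.3]
ee_rot: [-0.0, 0.762, 0.647, 0.0]
force: [-0.5, 0.6, 0.3]
opening: -0.0
t 4.63 pos [ 493.54 -290.62  245.25] xang 80.67 zax [-1.e-04  6.e-04 -1.e+00] q [ 0.93  0.42 -0.62  1.43  0.24  1.37  1.72] F [-0.5  0.6  0.3] op -0.0
units of 30mm [11.288  0.729  0.015]
```

```bash
python3 -m creep '0.5 0.03 0 0 1;0.9 0.06 0 0 1;0.9 0.06 0 0 1;0.9 0.06 0 0 1;0.9 0.06 0 0 1;0.9 0.06 0 0 1;0.9 0.06 0 0 1;0.9 0.06 0 0 1;0.9 0.06 0 0 1;0.9 0.06 0 0 1;0.9 0.06 0 0 1;0.9 0.06 0 0 1;0.9 0.06 0 0 1;0 0 0 0 1;0 0 0 0 1'
python3 - <<'E'
from h import *
s=snap('wrist','w1.png')
E
python3 go.py 538 319 110
```

```text
time_s: 5.88
eef_pos: [570.6, 42.5, 245.4]
ee_rot: [-0.001, 0.761, 0.648, 0.0]
force: [0.7, -1.0, 0.2]
opening: -0.0
t 5.93 pos [570.74  39.89 245.22] xang 80.62 zax [-4.e-04 -5.e-04 -1.e+00] q [ 0.39  0.44 -0.71  1.43  0.29  1.38  1.08] F [-0.3  0.6  0.5] op 0.001
units of 30mm [ 9.004 -2.592  4.503]
```

View pics/w1.png

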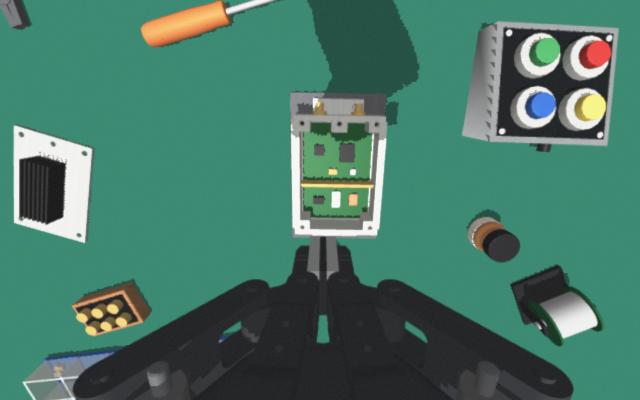

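The wrist view shows the housing at (338,165) with all five threaded holes visible, the buttons at top right and the cover at left. I'll measure both from here as a second view.

```bash
python3 - <<'E'
from m import *
s=snap('wrist'); im=s['image']; np.savez('w1.npz',**{k:v for k,v in s.items()})
hsv=cv2.cvtColor(im,cv2.COLOR_BGR2HSV); H,S,V=[hsv[...,i].astype(int) for i in range(3)]
box=np.zeros(H.shape,bool); box[28:135,505:612]=1
for n,z,m in (('y',80,(abs(H-26)<8)&(S>120)&(V>120)),('b',80,(abs(H-110)<12)&(S>120)&(V>120)),('r',69,((H<8)|(H>172))&(S>130)&(V>120)),('g',69,(abs(H-65)<14)&(S>120)&(V>80))):
    for c,st,l in comps(m&box,80): print(n,np.round(c,1),st[4],np.round(onz(s,*c,z),1),np.round(np.median([dep(s,u,v) for v,u in np.argwhere(l)],0),1))
cv2.imwrite('pics/w1h.png',cv2.resize(im[90:245,285:390],None,fx=5,fy=3.8,interpolation=cv2.INTER_CUBIC)[:600])
cv2.imwrite('pics/w1h.png',cv2.resize(im[90:240,285:392],None,fx=4,fy=4,interpolation=cv2.INTER_CUBIC))
E
```

```text
y [584.9 107.1] 207 [538.  307.8  80. ] [538.8 309.5  77. ]
b [544.8 103.8] 535 [528.7 267.4  80. ] [528.7 266.9  80.1]
r [598.8  52.5] 581 [489.  326.6  69. ] [489.4 326.   69.2]
g [548.2  49.8] 575 [479.2 276.1  69. ] [479.3 275.4  69.3]
```

View pics/w1h.png

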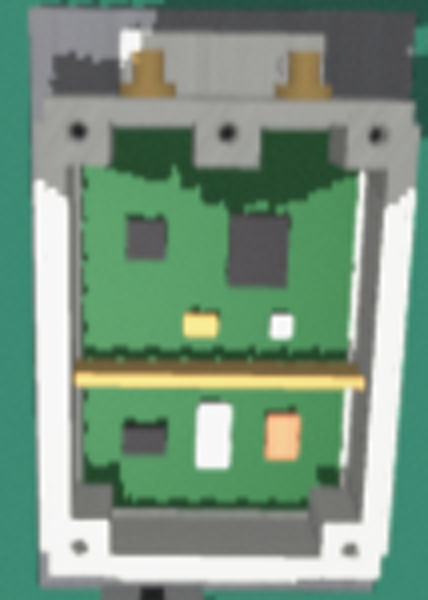

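Blue, red and green agree within about 2 mm between the two views. The yellow mask only caught part of the button, so I'll use the top-view value for it.

```bash
python3 - <<'E'
from h import *; from fit import *
s=np.load('w1.npz')
h=[(349,549),(80,546),(377,134),(79,131),(228,132)]
t,a,k,r=fit([onz(s,285+u/4-.4,90+v/4-.4,50) for u,v in h]); print(np.round(t,1),round(a,2),round(k,3),np.round(r,1).tolist())
E
python3 go.py 538 319 125
python3 -m creep '0.5 -0.1 0.2 0 1;0.9 -0.3 0.5 0 1;0.9 -0.3 0.5 0 1;0.9 -0.3 0.5 0 1;0.9 -0.3 0.5 0 1;0.9 -0.3 0.5 0 1;0.9 -0.3 0.5 0 1;0.9 -0.3 0.4 0 1;0.9 -0.3 0.4 0 1;0.9 -0.19 0 0 1;0.4 0 0 0 1;0 0 0 0 1;0 0 0 0 1'
python3 go.py 538 318.5 100
```

```text
[577.   58.6] -10.13 0.999 [[0.1, -0.3], [0.2, 0.1], [-0.3, -0.4], [0.2, 0.5], [-0.2, 0.0]]
t 5.98 pos [570.87  38.3  245.1 ] xang 80.49 zax [-5.0e-04 -1.3e-03 -1.0e+00] q [ 0.39  0.44 -0.71  1.43  0.29  1.38  1.08] F [-0.3 -0.9 -0.9] op 0.001
units of 30mm [ 9.053 -2.626  3.991]
time_s: 7.07
eef_pos: [537.0, 317.2, 125.6]
ee_rot: [0.001, 0.763, 0.646, -0.0]
force: [0.5, 0.0, -0.3]
opening: 0.001
t 7.07 pos [536.99 317.15 125.55] xang 80.47 zax [ 0.0011 -0.0014 -1.    ] q [-0.13  0.64 -0.69  1.45  0.42  1.2   0.54] F [ 0.5  0.  -0.3] op 0.001
units of 30mm [0.051 0.025 0.852]
```

```bash
python3 -m creep '0.05 0.03 0.4 0 1;0 0 0.4 0 1;0 0 0.15 0 1;0 0 0.1 0 1;0 0 0 0 1'; for i in 1 2 3; do :; done; python3 -m creep '0 0 0.1 0 1;0 0 0 0 1'; python3 -m creep '0 0 0.1 0 1;0 0 0 0 1'
```

```text
time_s: 7.48
eef_pos: [537.0, 317.5, 92.7]
ee_rot: [0.001, 0.763, 0.646, -0.002]
force: [0.5, -1.1, 2.1]
opening: -0.001
time_s: 7.65
eef_pos: [537.5, 319.2, 91.0]
ee_rot: [0.001, 0.763, 0.646, 0.0]
force: [0.3, -2.0, 2.8]
opening: -0.002
time_s: 7.82
eef_pos: [537.7, 319.7, 89.3]
ee_rot: [0.001, 0.763, 0.646, 0.001]
force: [-0.7, -3.3, 6.1]
opening: -0.003
```

```bash
python3 -c "
from h import *
s=snap('wrist','w2.png');s=snap('scene','s2.png');cv2.imwrite('pics/s2c.png',cv2.resize(s['image'][90:220,330:460],None,fx=4.5,fy=4.5))"; python3 go.py
```

```text
t 7.92 pos [537.74 319.71  89.21] xang 80.54 zax [ 2.1e-03 -2.0e-04 -1.0e+00] q [-0.14  0.68 -0.67  1.48  0.45  1.13  0.51] F [-1.2 -3.   6.4] op -0.001
```

```bash
python3 -m creep '0 0 0.07 0 1;0 0 0 0 1';python3 -m creep '0 0 0.07 0 1;0 0 0 0 1'
```

```text
time_s: 8.08
eef_pos: [537.8, 319.8, 88.9]
ee_rot: [0.001, 0.763, 0.646, 0.001]
force: [-3.0, -5.1, 15.1]
opening: 0.001
time_s: 8.25
eef_pos: [537.9, 319.8, 88.6]
ee_rot: [0.002, 0.763, 0.646, 0.001]
force: [-4.7, -6.5, 22.5]
opening: 0.003
```

View pics/w2.png

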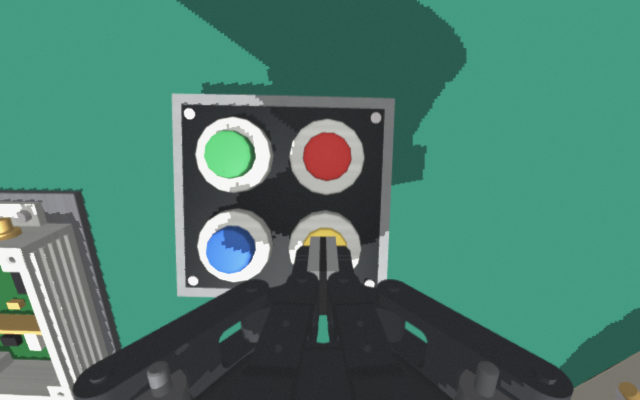

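The wrist view shows the fingertips on yellow at (325,240), clear of the other buttons. The force then jumped from 6 to 22 N for 0.6 mm of travel, so the button bottomed out. Lifting now, then on to blue.

```bash
python3 -m creep '0 0 -0.4 0 1;0 0 -0.6 0 1;0 0 -0.3 0 1;0 0 0 0 1;0 0 0 0 1'; python3 go.py 528.7 267.5 96
```

```text
time_s: 8.67
eef_pos: [536.9, 320.5, 122.6]
ee_rot: [-0.0, 0.763, 0.647, 0.001]
force: [0.4, -0.9, 0.3]
opening: 0.002
t 8.67 pos [536.87 320.53 122.61] xang 80.59 zax [ 5.e-04  1.e-03 -1.e+00] q [-0.13  0.65 -0.69  1.45  0.42  1.2   0.53] F [ 0.4 -0.9  0.3] op 0.002
units of 30mm [-1.789  0.02   0.885]
```

```bash
python3 -m creep '-0.6 0 0 0 1;-0.7 0.02 0 0 1;-0.49 0 0 0 1;0 0 0 0 1;0 0 0.4 0 1;0 0 0.4 0 1;0 0 0.1 0 1;0 0 0 0 1'; python3 -m creep '0 0 0.1 0 1;0 0 0.1 0 1;0 0 0 0 1';python3 -m creep '0 0 0.1 0 1;0 0 0 0 1'
```

```text
time_s: 9.33
eef_pos: [527.2, 267.5, 93.6]
ee_rot: [-0.001, 0.762, 0.647, -0.002]
force: [-1.7, -1.2, 2.3]
opening: 0.001
time_s: 9.58
eef_pos: [528.3, 267.6, 89.7]
ee_rot: [-0.0, 0.763, 0.647, -0.0]
force: [-2.6, -0.7, 3.4]
opening: 0.005
time_s: 9.75
eef_pos: [528.4, 267.7, 89.0]
ee_rot: [0.0, 0.763, 0.647, 0.0]
force: [-4.9, -2.7, 13.0]
opening: 0.006
```

```bash
python3 -m creep '0 0 0.1 0 1;0 0 0 0 1'; python3 -m creep '0 0 -0.4 0 1;0 0 -0.6 0 1;0 0 -0.3 0 1;0 0 0 0 1;0 0 0 0 1'; python3 go.py 479 276.7 90
```

```text
time_s: 9.92
eef_pos: [528.5, 267.7, 88.6]
ee_rot: [0.001, 0.763, 0.647, 0.001]
force: [-8.0, -5.7, 24.8]
opening: -0.0
time_s: 10.33
eef_pos: [529.1, 266.8, 122.7]
ee_rot: [0.0, 0.763, 0.646, 0.001]
force: [-0.4, -0.5, 0.3]
opening: -0.001
t 10.33 pos [529.15 266.85 122.65] xang 80.55 zax [ 1.1e-03  4.0e-04 -1.0e+00] q [-0.03  0.59 -0.7   1.55  0.4   1.15  0.6 ] F [-0.4 -0.5  0.3] op -0.001
units of 30mm [ 0.049 -1.704  1.087]
```

```bash
python3 -m creep '0 -0.5 0 0 1;0.05 -0.7 0 0 1;0 -0.5 0 0 1;0 0 0 0 1;0 0 0.5 0 1;0 0 0.5 0 1;0 0 0.2 0 1;0 0 0 0 1'; python3 -m creep '0 0 0.1 0 1;0 0 0.1 0 1;0 0 0 0 1';python3 -m creep '0 0 0.1 0 1;0 0 0 0 1'
```

```text
time_s: 11.0
eef_pos: [478.3, 275.1, 84.4]
ee_rot: [-0.0, 0.763, 0.646, -0.002]
force: [-1.2, -0.8, 1.6]
opening: -0.0
time_s: 11.25
eef_pos: [479.6, 276.3, 80.9]
ee_rot: [0.001, 0.763, 0.646, 0.0]
force: [-1.3, -1.2, 3.1]
opening: -0.002
time_s: 11.42
eef_pos: [480.0, 276.5, 78.9]
ee_rot: [0.001, 0.763, 0.646, 0.001]
force: [0.4, -1.8, 6.1]
opening: 0.001
```

```bash
python3 -m creep '0 0 0.1 0 1;0 0 0 0 1';  python3 -m creep '0 0 0.07 0 1;0 0 0 0 1'
```

```text
time_s: 11.58
eef_pos: [480.1, 276.6, 78.3]
ee_rot: [0.002, 0.763, 0.646, 0.001]
force: [-4.5, -5.8, 19.2]
opening: -0.002
time_s: 11.75
eef_pos: [480.2, 276.6, 78.0]
ee_rot: [0.002, 0.763, 0.646, 0.001]
force: [-6.7, -8.3, 29.5]
opening: -0.004
```

Green also bottomed, at 29 N. I'll lift off and take a close wrist view over the housing on the way to the cover.

```bash
python3 -m creep '0 0 -0.4 0 1;0 0 -0.9 0 1;0 0 -0.9 0 1;0 0 -0.9 0 1;0 0 -0.2 0 1;0 0 0 0 1'; python3 go.py 577.5 58.4 165
```

```text
time_s: 12.25
eef_pos: [479.9, 278.4, 174.0]
ee_rot: [0.0, 0.763, 0.647, 0.003]
force: [-0.2, 0.0, -0.3]
opening: 0.001
t 12.25 pos [479.91 278.42 174.04] xang 80.58 zax [ 0.0051  0.0036 -1.    ] q [-0.02  0.47 -0.75  1.59  0.34  1.21  0.57] F [-0.2  0.  -0.3] op 0.001
units of 30mm [-6.704  4.408  0.291]
```

```bash
python3 -m creep '-0.4 0.25 0 0 1;-0.8 0.53 0 0 1;-0.8 0.53 0 0 1;-0.8 0.53 0 0 1;-0.8 0.53 0 0 1;-0.8 0.53 0 0 1;-0.8 0.53 0 0 1;-0.8 0.53 0.2 0 1;-0.7 0.44 0.1 0 1;0 0 0 0 1;0 0 0 0 1;0 0 0 0 1;0 0 0 0 1'; python3 go.py 577.5 58.4 165;
python3 - <<'E'
from h import *
s=snap('wrist','w3.png'); np.savez('w3.npz',**s)
E
```

```text
time_s: 13.33
eef_pos: [574.9, 58.8, 161.9]
ee_rot: [-0.001, 0.762, 0.648, -0.0]
force: [-0.1, 0.1, 0.2]
opening: -0.004
t 13.33 pos [574.94  58.78 161.92] xang 80.73 zax [-0.0013  0.0013 -1.    ] q [ 0.35  0.52 -0.69  1.54  0.34  1.21  1.01] F [-0.1  0.1  0.2] op -0.004
units of 30mm [ 0.001  0.086 -0.103]
```

View pics/w3.png

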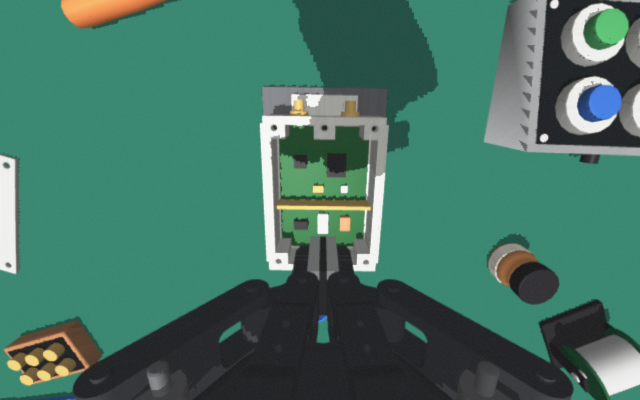

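The wrist view shows all five threads, near (273,127), (324,127), (374,128), (279,263) and (366,263). I'll refine these to sub-pixel.

```bash
cat > hol.py <<'E'
from h import *; from fit import *
def refine(s,pts,rad=5):
    g=cv2.cvtColor(np.asarray(s['image']),cv2.COLOR_BGR2GRAY).astype(float); out=[]
    for u,v in pts:
        for _ in range(4):
            yy,xx=np.mgrid[int(round(v))-rad:int(round(v))+rad+1,int(round(u))-rad:int(round(u))+rad+1]
            p=g[yy,xx]; w=np.clip((np.median(p)*0.8-p),0,None)*(np.hypot(xx-u,yy-v)<=rad); 
            if w.sum()==0: break
            u,v=(w*xx).sum()/w.sum(),(w*yy).sum()/w.sum()
        out.append((u,v))
    return out
E
python3 - <<'E'
from hol import *
s=np.load('w3.npz'); 
r=refine(s,[(366,263),(279,263),(374,128),(273,127),(324,127)],4); print(np.round(r,1).tolist())
P=[onz(s,u,v,50) for u,v in r]
t,a,k,e=fit(P); print(np.round(t,2),round(a,2),round(k,4),np.round(e,1).tolist())
im=cv2.resize(s['image'][105:285,255:395],None,fx=4,fy=3.3,interpolation=cv2.INTER_CUBIC)
for u,v in r: cv2.circle(im,(int((u+.5-255)*4),int((v+.5-105)*3.3)),2,(0,0,255),-1)
cv2.imwrite('pics/w3c.png',im)
E
python3 go.py 540 -324 160
```

```text
[[365.6, 261.7], [278.1, 260.8], [373.6, 128.2], [273.8, 127.2], [324.0, 127.4]]
[577.13  58.36] -10.02 1.0009 [[0.2, -0.1], [0.2, -0.1], [-0.3, -0.4], [0.1, 0.4], [-0.2, 0.2]]
t 13.38 pos [575.12  58.82 162.24] xang 80.75 zax [-7.e-04  1.e-03 -1.e+00] q [ 0.35  0.52 -0.69  1.54  0.34  1.21  1.01] F [-0.3  0.5  0.4] op -0.003
units of 30mm [-12.783   0.896   0.063]
```

View pics/w3c.png

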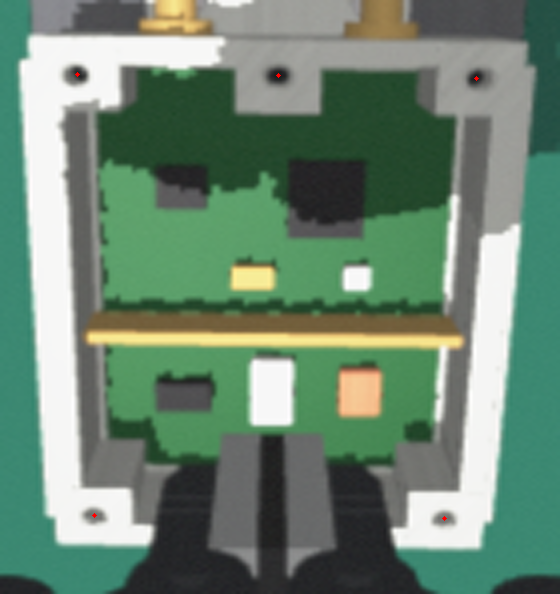

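```bash
python3 -m creep '-0.5 0 0 0 0;-0.9 0.07 0 0 0;-0.9 0.07 0 0 0;-0.9 0.07 0 0 0;-0.9 0.07 0 0 0;-0.9 0.07 0 0 0;-0.9 0.07 0 0 0;-0.9 0.07 0 0 0;-0.9 0.07 0 0 0;-0.9 0.07 0 0 0;-0.9 0.07 0 0 0;-0.9 0.07 0 0 0;-0.9 0.07 0 0 0;-0.9 0.06 0 0 0;-0.58 0 0 0 0;0 0 0 1 0;0 0 0 1 0;0 0 0 1 0;0 0 0 1 0;0 0 0 0.37 0'; python3 -m creep '0 0 0 0 0;0 0 0 0 0;0 0 0 0 0'; python3 go.py 540 -324 160;
python3 - <<'E'
from h import *
s=snap('wrist','w4.png'); np.savez('w4.npz',**s)
E
```

```text
time_s: 15.05
eef_pos: [540.4, -324.3, 162.7]
ee_rot: [-0.0, 0.852, 0.523, 0.0]
force: [0.2, -0.8, -0.3]
opening: 1.0
time_s: 15.3
eef_pos: [539.9, -325.4, 162.5]
ee_rot: [-0.0, 0.852, 0.524, 0.0]
force: [0.3, 0.0, 0.3]
opening: 0.998
t 15.3 pos [ 539.88 -325.42  162.53] xang 63.19 zax [ 1.e-04  1.e-04 -1.e+00] q [ 0.86  0.59 -0.54  1.38  0.3   1.26  1.4 ] F [0.3 0.  0.3] op 0.998
units of 30mm [ 0.044 -0.018  0.084]
```

View pics/w4.png

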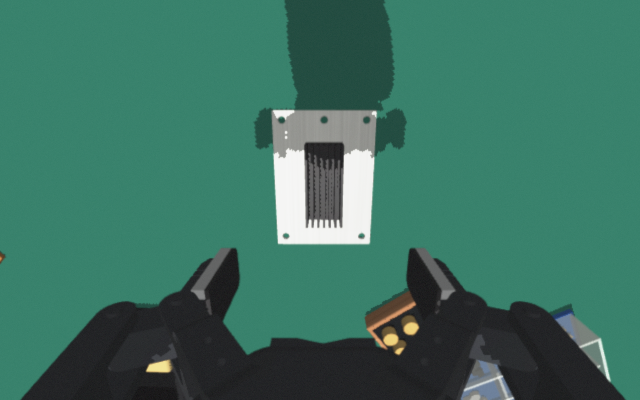

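The cover is centred and aligned in the wrist view, with holes at (282,120), (324,120), (366,120), (286,236) and (361,236). The cal kit sits at lower right, so I'll check its clearance as well.

```bash
python3 - <<'E'
from hol import *; from m import comps
s=np.load('w4.npz')
r=refine(s,[(361,236),(286,236),(366,120),(282,120),(324,120)],4); print(np.round(r,1).tolist())
t,a,k,e=fit([onz(s,u,v,3) for u,v in r]); print(np.round(t,2),round(a,2),round(k,4),np.round(e,1).tolist())
s=snap('top'); print('calkit corners px->z34', [np.round(onz(s,*p,34),0) for p in [(410,107),(447,103),(449,127),(413,131)]])
E
```

```text
[[361.1, 235.7], [285.6, 235.6], [366.1, 119.6], [281.2, 120.0], [323.7, 119.5]]
[ 538.87 -324.13] -26.88 1.0032 [[0.3, -0.1], [0.1, -0.3], [-0.3, 0.1], [0.2, -0.0], [-0.3, 0.2]]
calkit corners px->z34 [array([ 755., -256.,   34.]), array([ 765., -351.,   34.]), array([ 703., -353.,   34.]), array([ 694., -261.,   34.])]
```

```bash
python3 go.py 539.2 -324.1 18; python3 -m creep '0.04 -0.03 0.4 0 0;0 0 0.8 0 0;0 0 0.9 0 0;0 0 0.9 0 0;0 0 0.8 0 0;0 0 0.5 0 0;0 0 0.2 0 0;0 0 0.1 0 0;0 0 0 0 0;0 0 0 0 0;0 0 0 0 0';  python3 go.py 539.2 -324.1 18
```

```text
t 15.4 pos [ 539.72 -325.75  162.5 ] xang 63.13 zax [ 0.  0. -1.] q [ 0.86  0.59 -0.54  1.38  0.3   1.26  1.4 ] F [ 0.5 -0.6  0.3] op 1.004
units of 30mm [ 0.041 -0.04   4.817]
time_s: 16.32
eef_pos: [540.6, -324.9, 26.1]
ee_rot: [0.001, 0.852, 0.523, 0.001]
force: [-1.2, 0.3, 0.8]
opening: 1.002
t 16.32 pos [ 540.61 -324.93   26.15] xang 63.08 zax [ 0.0027 -0.0014 -1.    ] q [ 0.83  0.72 -0.49  1.52  0.38  0.99  1.34] F [-1.2  0.3  0.8] op 1.002
units of 30mm [ 0.003 -0.055  0.271]
```

```bash
python3 -m creep '0 -0.05 0.15 0 0;0 0 0.1 0 0;0 0 0 0 0;0 0 0 0 0';python3 go.py 539.2 -324.1 18; python3 -c "
from h import *
snap('wrist','w5.png')"
```

```text
time_s: 16.65
eef_pos: [537.8, -323.7, 16.8]
ee_rot: [-0.0, 0.852, 0.523, -0.0]
force: [0.2, -0.5, -0.5]
opening: 0.993
t 16.65 pos [ 537.76 -323.71   16.78] xang 63.08 zax [-6.e-04  1.e-04 -1.e+00] q [ 0.83  0.73 -0.49  1.53  0.39  0.98  1.33] F [ 0.2 -0.5 -0.5] op 0.993
units of 30mm [ 0.01   0.049 -0.041]
```

View pics/w5.png

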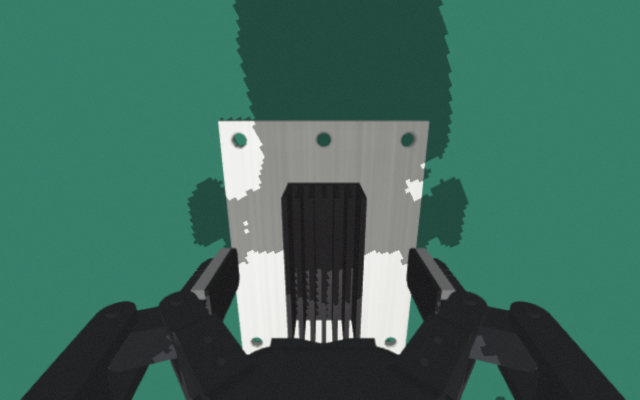

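The jaws straddle the sink, centred, and all five holes are visible. Raising 2 mm for plate clearance, then closing.

```bash
python3 -m creep '0 0.03 -0.06 0 0;0 0 0 0 0.3;0 0 0 0 0.5;0 0 0 0 1;0 0 0 0 1;0 0 0 0 1;0 0 0 0 1;0 0 0 0 1;0 0 0 0 1;0 0 0 0 1;0 0 0 0 1;0 0 0 0 1';python3 go.py 539.2 -324.1 18; python3 -c "
from h import *
snap('wrist','w6.png')"
```

```text
time_s: 17.7
eef_pos: [539.3, -324.1, 19.1]
ee_rot: [0.0, 0.852, 0.523, 0.0]
force: [1.0, 0.5, 2.7]
opening: 0.41
t 17.7 pos [ 539.31 -324.1    19.08] xang 63.09 zax [ 8.e-04 -1.e-04 -1.e+00] q [ 0.83  0.73 -0.49  1.53  0.38  0.98  1.33] F [1.  0.5 2.7] op 0.41
units of 30mm [-0.002 -0.003  0.036]
```

View pics/w6.png

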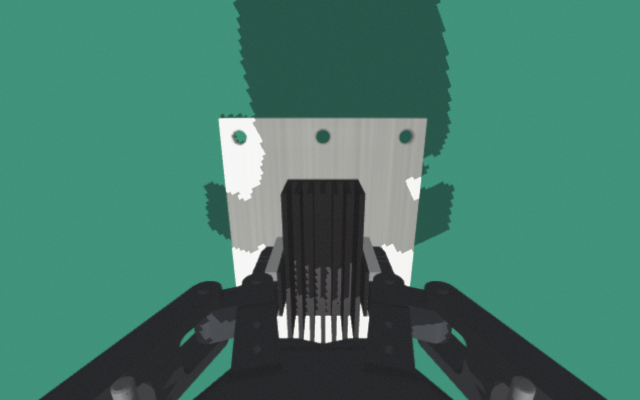

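It is gripped: opening 0.41 is about 35 mm, against the 36 mm sink. Lifting gently.

```bash
python3 -m creep '0 0 -0.1 0 1;0 0 -0.2 0 1;0 0 -0.4 0 1;0 0 -0.6 0 1;0 0 -0.7 0 1;0 0 -0.7 0 1;0 0 -0.6 0 1;0 0 -0.4 0 1;0 0 -0.2 0 1;0 0 -0.1 0 1;0 0 0 0 1;0 0 0 0 1';python3 go.py 577 58.4 140; python3 -c "
from h import *
s=snap('wrist','w7.png');np.savez('w7.npz',**s)"
```

```text
time_s: 18.75
eef_pos: [538.0, -324.0, 137.6]
ee_rot: [-0.001, 0.852, 0.523, -0.001]
force: [0.4, -0.4, -3.6]
opening: 0.408
t 18.75 pos [ 537.99 -323.96  137.59] xang 63.08 zax [-0.0022  0.001  -1.    ] q [ 0.85  0.6  -0.53  1.42  0.31  1.21  1.39] F [ 0.4 -0.4 -3.6] op 0.408
units of 30mm [11.953 -4.611 -0.071]
```

View pics/w7.png

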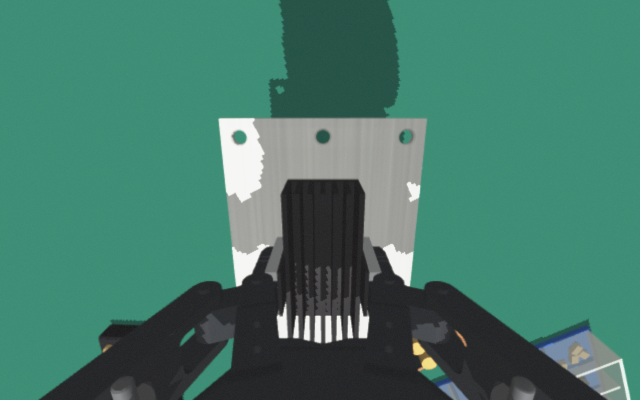

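```bash
cat > held.py <<'E'
from hol import *
from scipy.spatial.transform import Rotation as Ro
import sys
def ell(s,pts,half=12):
    # hole centre: ellipse fit on contour of hole edge by gradient
    g=cv2.cvtColor(np.asarray(s['image']),cv2.COLOR_BGR2HSV)
    out=[]
    for u,v in pts:
        x0,y0=int(u)-half,int(v)-half; p=g[y0:y0+2*half,x0:x0+2*half].astype(int)
        # plate: low saturation & bright; hole: rest
        m=((p[...,1]>45)|(p[...,2]<110)).astype(np.uint8)
        n,l,st,c=cv2.connectedComponentsWithStats(m,connectivity=4)
        j=l[half,half]
        if j==0:
            out.append((np.nan,np.nan)); continue
        (cx,cy),(a,b),_=cv2.minAreaRect(np.argwhere(l==j)[:,::-1].astype(np.float32))
        out.append((x0+cx,y0+cy)); print('hole',np.round((x0+cx,y0+cy),1),st[j][2:].tolist())
    return out
E
python3 - <<'E'
from held import *
s=np.load('w7.npz'); st=manip.state()
r=ell(s,[(406,136),(239,136),(322,136)])
z=137.59-19.1+4
P=[onz(s,u,v,z) for u,v in r]; print(np.round(P,1).tolist())
t,a,k,e=fit(P,M[[2,3,4]]); print(np.round(t,2),round(a,2),round(k,4),np.round(e,1).tolist())
yy=np.argwhere
# depth check of plate plane around holes
pts=[dep(s,u,v) for u,v in [(260,130),(300,130),(345,130),(385,130),(260,160),(300,165),(345,165),(385,160)]]
A=np.array(pts); c,_,_,_=np.linalg.lstsq(np.c_[A[:,:2]-A[:,:2].mean(0),np.ones(len(A))],A[:,2],rcond=None); print('plane slopes',c)
E
```

```text
hole [405.  136.5] [14, 14, 139]
hole [239.8 136.8] [13, 14, 132]
hole [322.5 136.5] [14, 14, 147]
[[501.4, -260.4, 122.5], [464.7, -332.8, 122.5], [483.1, -296.5, 122.5]]
[ 537.47 -324.08] -26.84 0.9898 [[-0.2, -0.4], [0.2, 0.4], [0.0, 0.0]]
plane slopes [-3.14643867e-02  2.29740607e-02  1.23277690e+02]
```

The hole pixels match before and after the lift, so nothing slipped. The tool-to-cover offset is about 0. Now I'll turn by 16.84° and carry it over.

```bash
python3 -m creep '0 0 0 -0.4 1;0 0 0 -0.9 1;0 0 0 -1 1;0 0 0 -1 1;0 0 0 -0.6 1;0 0 0 -0.31 1;0 0 0 0 1;0 0 0 0 1;0 0 0 0 1'; python3 go.py 577 58.4 137
```

```text
time_s: 19.55
eef_pos: [538.7, -324.1, 138.4]
ee_rot: [-0.0, 0.767, 0.642, -0.0]
force: [0.7, -0.5, -3.0]
opening: 0.407
t 19.55 pos [ 538.67 -324.12  138.37] xang 79.89 zax [-7.e-04  3.e-04 -1.e+00] q [ 0.89  0.62 -0.6   1.42  0.36  1.22  1.65] F [ 0.7 -0.5 -3. ] op 0.407
units of 30mm [12.777 -0.981  0.049]
```

```bash
python3 -m creep '0.2 -0.02 0 0 1;0.4 -0.03 0 0 1;0.6 -0.05 0 0 1;0.8 -0.06 0 0 1;0.8 -0.06 0 0 1;0.8 -0.06 0 0 1;0.8 -0.06 0 0 1;0.8 -0.06 0 0 1;0.8 -0.06 0 0 1;0.8 -0.06 0 0 1;0.8 -0.06 0 0 1;0.8 -0.06 0 0 1;0.8 -0.06 0 0 1;0.8 -0.06 0 0 1;0.8 -0.06 0 0 1;0.7 -0.06 0 0 1;0.6 -0.04 0 0 1;0.5 -0.04 0 0 1;0.2 -0.03 0 0 1;0.08 0 0 0 1'; python3 -m creep '0 0 0 0 1;0 0 0 0 1;0 0 0 0 1;0 0 0 0 1'; python3 go.py 577 58.4 137;python3 -c "
from h import *
s=snap('wrist','w8.png');np.savez('w8.npz',**s)"
```

```text
time_s: 21.22
eef_pos: [576.4, 64.7, 139.2]
ee_rot: [-0.0, 0.765, 0.644, 0.0]
force: [-0.2, -0.7, -4.1]
opening: 0.411
time_s: 21.55
eef_pos: [577.3, 59.7, 138.6]
ee_rot: [0.0, 0.767, 0.641, -0.0]
force: [0.4, -0.1, -2.7]
opening: 0.41
t 21.55 pos [577.31  59.75 138.64] xang 79.78 zax [-3.e-04 -1.e-03 -1.e+00] q [ 0.33  0.54 -0.67  1.56  0.36  1.16  0.98] F [ 0.4 -0.1 -2.7] op 0.41
units of 30mm [-0.046 -0.002  0.055]
```

View pics/w8.png

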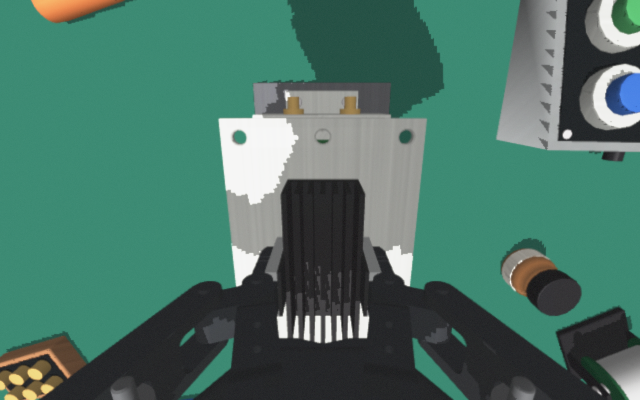

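```bash
python3 -m creep '-0.04 0 0.2 0 1;0 0 0.4 0 1;0 0 0.4 0 1;0 0 0.3 0 1;0 0 0.15 0 1;0 0 0 0 1;0 0 0 0 1;0 0 0 0 1;0 0 0 0 1'; python3 go.py 577 58.4 95; python3 -c "
from h import *
import numpy as np
s=snap('wrist','w9.png');np.savez('w9.npz',**s)
cv2.imwrite('pics/w9c.png',cv2.resize(s['image'][80:200,210:440],None,fx=3.4,fy=3.4,interpolation=cv2.INTER_CUBIC))
s=snap('scene','s9.png');cv2.imwrite('pics/s9c.png',cv2.resize(s['image'][140:270,290:420],None,fx=4.5,fy=4.5,interpolation=cv2.INTER_CUBIC))"
```

```text
time_s: 22.35
eef_pos: [577.6, 60.6, 96.0]
ee_rot: [0.0, 0.766, 0.642, 0.001]
force: [0.3, -0.1, -3.6]
opening: 0.409
t 22.35 pos [577.62  60.56  95.97] xang 79.93 zax [ 1.5e-03  3.0e-04 -1.0e+00] q [ 0.32  0.58 -0.65  1.61  0.39  1.08  0.95] F [ 0.3 -0.1 -3.6] op 0.409
units of 30mm [-0.075 -0.008  0.032]
```

View pics/w9c.png

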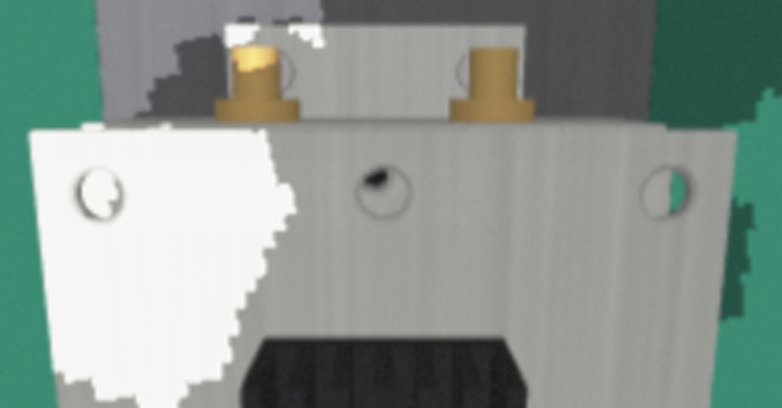

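View pics/s9c.png

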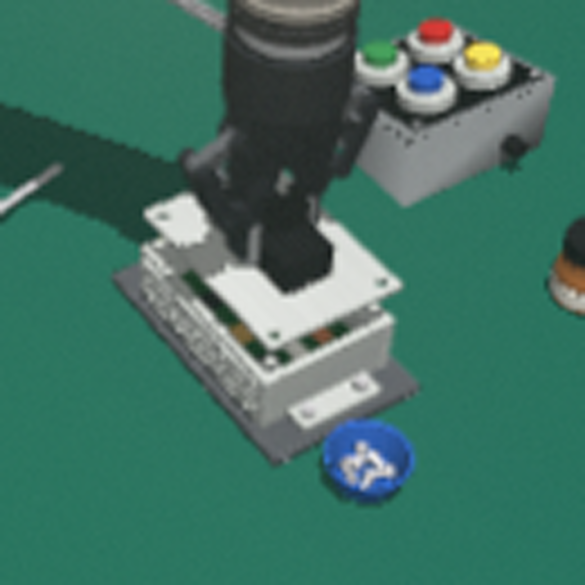

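The thread shows at the upper left inside hole e, so the cover sits about 2 mm too far towards +y. The measured TCP gives the same figure. I'll correct that and lower part of the way.

```bash
python3 -m creep '-0.07 0 0.1 0 1;0 0 0.2 0 1;0 0 0.15 0 1;0 0 0 0 1;0 0 0 0 1;0 0 0 0 1;0 0 0 0 1;0 0 0 0 1'; python3 go.py 577 58.4 79; python3 -m creep '0 0 0 0 1;0 0 0 0 1;0 0 0 0 1;0 0 0 0 1;0 0 0 0 1';python3 go.py 577 58.4 79;python3 -c "
from h import *
import numpy as np
s=snap('wrist','w10.png');np.savez('w10.npz',**s)
cv2.imwrite('pics/w10c.png',cv2.resize(s['image'][80:200,210:440],None,fx=3.4,fy=3.4,interpolation=cv2.INTER_CUBIC))"
```

```text
time_s: 23.12
eef_pos: [576.9, 58.3, 82.0]
ee_rot: [0.0, 0.766, 0.642, 0.0]
force: [-0.2, -0.1, -4.1]
opening: 0.409
t 23.12 pos [576.91  58.32  82.05] xang 79.92 zax [ 6.e-04  1.e-04 -1.e+00] q [ 0.32  0.6  -0.65  1.63  0.4   1.05  0.95] F [-0.2 -0.1 -4.1] op 0.409
units of 30mm [0.003 0.002 0.102]
time_s: 23.53
eef_pos: [576.7, 58.2, 81.8]
ee_rot: [0.0, 0.766, 0.642, 0.0]
force: [-0.0, -0.2, -4.0]
opening: 0.408
t 23.53 pos [576.69  58.2   81.82] xang 79.92 zax [ 1.e-04 -0.e+00 -1.e+00] q [ 0.32  0.6  -0.65  1.63  0.4   1.05  0.95] F [-0.  -0.2 -4. ] op 0.408
units of 30mm [0.008 0.009 0.094]
```

View pics/w10c.png

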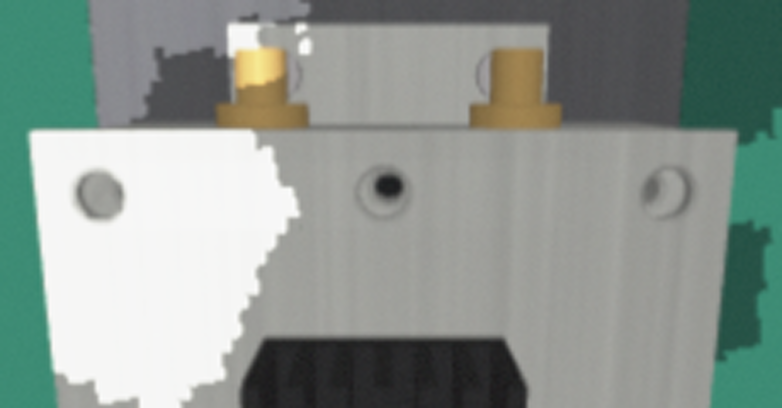

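```bash
python3 - <<'E'
from h import *; from fit import *
s=np.load('w10.npz')
px=lambda u,v:(210+u/3.4-.4,80+v/3.4-.4)
th=onz(s,*px(388,186),50)
a=np.radians(-10.0);ex=np.array([np.cos(a),np.sin(a)]);ey=np.array([-ex[1],ex[0]])
print('thread e seen',np.round(th,2),'predicted',np.array([577.13,58.36])-61*ex)
for z in (65.7,66.7,67.7):
    for n,p in (('e',(383,192)),('a',(666,192)),('b',(100,194))):
        h=onz(s,*px(*p),z); d=h-th; print(z,n,np.round(h,2),'rel thread e in housing axes',np.round([d[:2]@ex,d[:2]@ey],2))
    
E
python3 - <<'E'
from held import *
s=np.load('w10.npz'); r=ell(s,[(322,136)],11); 
im=cv2.resize(s['image'][115:160,225:425],None,fx=4,fy=4,interpolation=cv2.INTER_CUBIC); cv2.imwrite('pics/w10d.png',cv2.convertScaleAbs(im,alpha=1.3))
z=s['z_map']; print(np.round(z[125:150:4,300:346:5]))
E
```

```text
thread e seen [516.65  69.04  50.  ] predicted [517.05672707  68.95253884]
65.7 e [515.88  68.37  65.7 ] rel thread e in housing axes [-0.64 -0.8 ]
65.7 a [523.03 108.85  65.7 ] rel thread e in housing axes [-0.63 40.32]
65.7 b [508.92  27.84  65.7 ] rel thread e in housing axes [ -0.46 -41.91]
66.7 e [515.78  68.39  66.7 ] rel thread e in housing axes [-0.74 -0.8 ]
66.7 a [522.88 108.59  66.7 ] rel thread e in housing axes [-0.73 40.03]
66.7 b [508.86  28.14  66.7 ] rel thread e in housing axes [ -0.56 -41.63]
67.7 e [515.68  68.4   67.7 ] rel thread e in housing axes [-0.84 -0.79]
67.7 a [522.73 108.33  67.7 ] rel thread e in housing axes [-0.83 39.75]
67.7 b [508.81  28.44  67.7 ] rel thread e in housing axes [ -0.67 -41.35]
hole [324.  134.5] [9, 8, 59]
[[139. 140. 140. 141. 140. 140. 140. 141. 139. 141.]
 [141. 140. 141. 139. 141. 140. 140. 140. 141. 142.]
 [140. 140. 141. 142. 168. 168. 141. 141. 140. 141.]
 [142. 141. 142. 142. 161. 169. 142. 142. 141. 142.]
 [143. 143. 142. 144. 158. 159. 143. 142. 142. 143.]
 [143. 142. 142. 142. 143. 143. 143. 143. 143. 142.]
 [145. 144. 143. 143. 143. 144. 143. 144. 144. 143.]]
```

View pics/w10d.png

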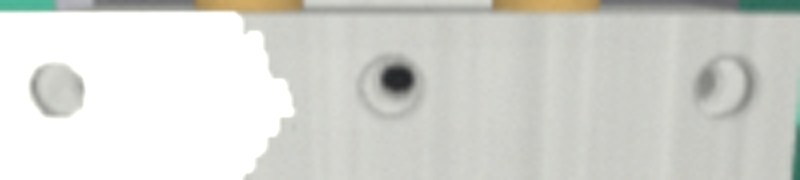

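The ray geometry says the cover needs about +0.65 mm along housing x and +0.8 mm along housing y. The yaw error is only about 0.1°. Applying that and lowering the last 2.7 mm.

```bash
python3 -m creep '0.027 0.022 0.05 0 1;0 0 0.04 0 1;0 0 0 0 1;0 0 0 0 1;0 0 0 0 1;0 0 0 0 1;0 0 0 0 1;0 0 0 0 1;0 0 0 0 1;0 0 0 0 1;0 0 0 0 1;0 0 0 0 1'; python3 go.py 577 58.4 79; python3 -c "
from h import *
import numpy as np
s=snap('wrist','w11.png');np.savez('w11.npz',**s)
cv2.imwrite('pics/w11c.png',cv2.resize(s['image'][80:200,210:440],None,fx=3.4,fy=3.4,interpolation=cv2.INTER_CUBIC))
s=snap('scene');cv2.imwrite('pics/s11c.png',cv2.resize(s['image'][140:270,290:420],None,fx=4.5,fy=4.5,interpolation=cv2.INTER_CUBIC))
s=snap('top','t11.png')"
```

```text
time_s: 24.58
eef_pos: [577.5, 58.9, 79.1]
ee_rot: [0.0, 0.766, 0.642, 0.0]
force: [-0.2, 0.2, -3.0]
opening: 0.411
t 24.58 pos [577.48  58.91  79.12] xang 79.92 zax [ 1.e-04  0.e+00 -1.e+00] q [ 0.31  0.6  -0.64  1.63  0.4   1.05  0.94] F [-0.2  0.2 -3. ] op 0.411
units of 30mm [-0.02  -0.013  0.004]
```

View pics/w11c.png

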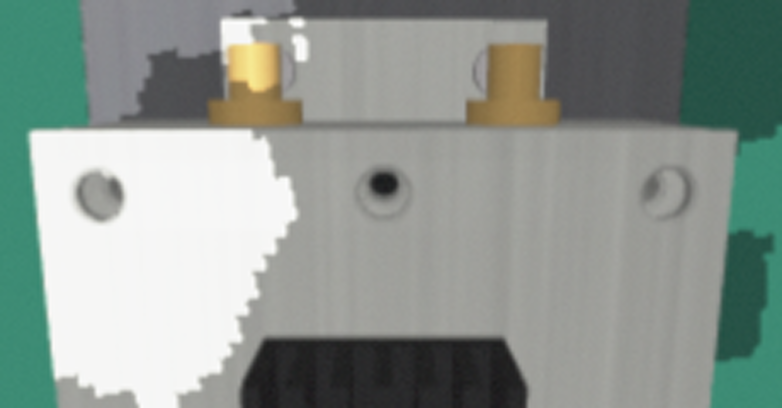

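View pics/s11c.png

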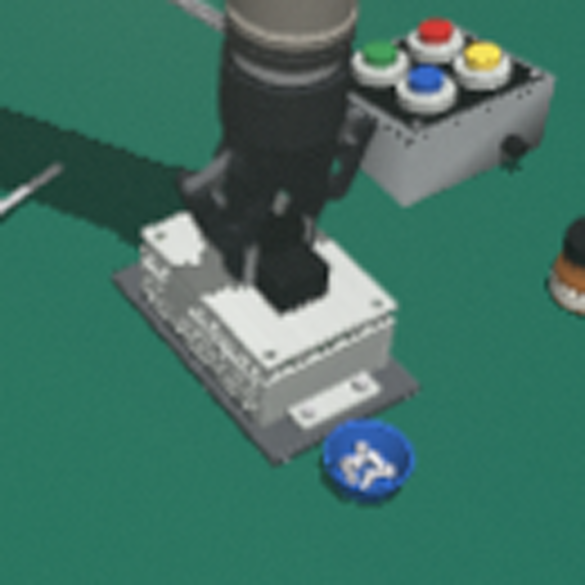

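View pics/t11.png

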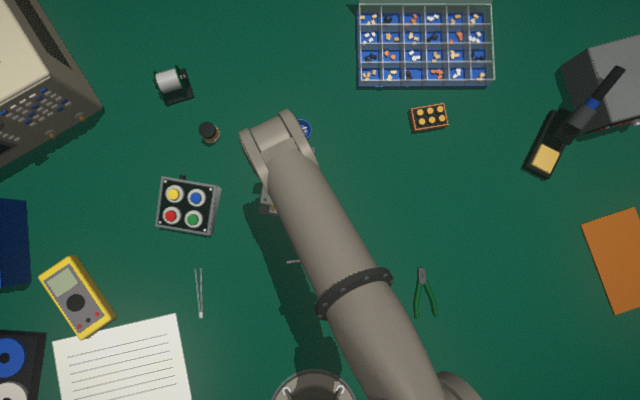

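```bash
python3 - <<'E'
from h import *; from fit import *
s=np.load('w11.npz')
px=lambda u,v:(210+u/3.4-.4,80+v/3.4-.4)
th=onz(s,*px(384,183.5),50)
a=np.radians(-10.0);ex=np.array([np.cos(a),np.sin(a)]);ey=np.array([-ex[1],ex[0]])
print('thread e seen',np.round(th,2))
for z in (63,64):
    for n,p in (('e',(383,192.3)),('a',(666,192)),('b',(100,194))):
        h=onz(s,*px(*p),z); d=h-th; print(z,n,np.round(h,2),'rel',np.round([d[:2]@ex,d[:2]@ey],2))
s=snap('scene'); im=s['image']
px=lambda u,v:(290+u/4.5-.4,140+v/4.5-.4)
for n,p in (('c',(270,355)),('d',(377,304)),('b',(160,236))):
    d=onz(s,*px(*p),64)[:2]-np.array([577.13,58.36]); print(n,np.round([d@ex,d@ey],1))
st=manip.state(); print(np.round(st['joint_vel'],4))
E
python3 go.py
```

```text
thread e seen [516.68  69.2   50.  ]
63 e [516.71  69.04  63.  ] rel [ 0.05 -0.15]
63 a [523.81 109.53  63.  ] rel [1.000e-02 4.095e+01]
63 b [509.7   28.53  63.  ] rel [  0.18 -41.27]
64 e [516.61  69.06  64.  ] rel [-0.05 -0.15]
64 a [523.66 109.27  64.  ] rel [-0.09 40.67]
64 b [509.65  28.83  64.  ] rel [  0.08 -40.98]
c [ 61.8 -42.7]
d [62.8 39. ]
b [-60.  -42.5]
[-0.0003 -0.0013  0.0017 -0.0011  0.001  -0.0015 -0.0013]
t 24.78 pos [577.46  58.89  79.09] xang 79.92 zax [-0. -0. -1.] q [ 0.31  0.6  -0.64  1.63  0.4   1.05  0.94] F [-0.7  0.5 -3.5] op 0.411
```

The last check puts the three visible holes within 0.3 mm of their threads. The clearance is about 9 to 10 mm, the arm is still, and the bystanders I can see are where they were. Handing in.

```bash
python3 -c "
from workcell import manip
print(manip.job_done())"
```

```text
the job is handed in; nothing more can be done
None
```

I pressed yellow, then blue, then green, and the arm is now holding the cover level and still over the housing. I handed the job in at about 25 s of the 70 s allowed.

- **Buttons:** each one went fully down, shown by a sharp force rise to 22, 25 and 29 N, and came back up before the next press. The red button was never touched.
- **Cover alignment:** in the last wrist view, hole e is within about 0.2 mm of its thread, and the other two visible holes are within about 0.3 mm of where they should be. Yaw error is about 0.1° and the tool axis is vertical.
- **Height:** the underside is about 9 to 10 mm above the rim. I worked this out from the tool height and the spacing of the holes in the image, with no sign of contact in the force reading.
- **Far-end holes:** the wrist camera could not see these two. The scene camera put them, and one near-end hole, 1 to 2 mm off by a similar amount. I took that as its calibration error (rated about 2 mm) and relied on the wrist view.
- **Rest of the bench:** the top view showed the tweezers, cutters, flux jar and cal kit where they started. The arm hid most of the screwdriver and part of the screw dish in that view. The scene view, where I could see the dish, showed it in place.

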